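# Fit the filter cartridge in the steriliser's water purifier

### The arm

A 6-joint arm with a two-finger parallel gripper is mounted at the origin on the work surface. World frame = base frame: x ahead of the robot, y to its left, z up, the work surface at z = 0. Lengths are in mm, angles in rad, forces in N, time in s.
With the tool pointing down it reaches from about 350 to 950 mm from the base axis. Payload 17.4 kg.
Tool frame: the origin (TCP) lies on the mounting face of the last link; the fingertips stand 186 mm ahead of it and the grasp point (between the pads) lies 167 mm ahead of it; z points along the fingers, y is the direction in which the jaws open and shut (so a half turn about z gives the same grasp; the last joint's range is limited). The gripper opens to 93 mm and grips with 3 to 60 N. Pads are 15 mm wide; open, the fingers measure 128 mm over their backs; the gripper's body (75 mm by 188 mm) begins 65 mm behind the grasp point.
Start: joints at [1.105, 0.116, 1.442, -0, 1.584, -0.038], TCP at [280.046, 614.173, 404.746] pointing down, gripper open.
Joint ranges: [-2.83, 2.83], [-0.83, 2.19], [0.07, 2.5], [-1.14, 4.28], [0.01, 3], [-2.97, 2.97]. Speed limits (rad/s): [1.89, 1.89, 2.22, 3.14, 3.14, 3.14].

### API

Orientations are given as a rotation vector (axis times angle).
In Python, from plant import manip gives the robot as it stands. Calls block until the motion is done:
- manip.move_ptp(position, orientation): joint-space move of the TCP to a pose.
- manip.move_linear(position, attitude=None, feed=150, until_force=None): straight line of the TCP; attitude=None keeps the orientation; feed is the mean speed in mm/s. With until_force (N) it stops when the force on the tool has changed by that much, and returns True; else False.
- manip.move_joints(angles): joint-space move.
- manip.ungrasp() and manip.grab(strength=None): open the fingers fully, or close them until they stop; strength is the grip in N (None keeps the last).
- manip.wait(seconds).
- manip.inverse_kinematics(position, orientation): joint angles nearest the present ones, or None.
- manip.observe(): the state.
- manip.get_image(name): name is "scene" or "top" or "wrist"; returns a dict with "color" (420x560x3 uint8, blue, green, red), "depth" (420x560 float32, mm along the optical axis (not along the pixel's ray), 0 where there is no reading), "K" (3x3 intrinsics, pixels), "pose" (4x4, takes a point from camera to world coordinates). Camera axes: x right, y up, looking along -z (the intrinsics and any distortion apply to the point x, -y, -z); pixel columns grow to the right and rows downward; lengths in mm; the calibration is good to about 2 mm. A picture is of the moment at which its call begins.
A pose or a line that the arm cannot do raises manip.MotionError and nothing moves.
- manip.hand_in(): hands the job in, once; it reports no verdict.
The state is a dict: "clock": time; "joint_positions": joint angles; "joint_velocities": joint speeds; "tau": joint torques, N m; "tool_pos": TCP position; "tool_rot": TCP orientation; "ft_force": force on the tool from outside, world axes, zero at the start; "torque": the same for the moment, N m; "finger_gap": finger opening in mm.
Only numpy, scipy, OpenCV 4.12 (cv2) and the standard library are available. Lean on these libraries where they do the work, as an engineer would, in place of code of your own. Each camera call takes 0.05 s, during which the arm holds its last target. There are 200 camera calls.

### The job

Fit the new filter cartridge from the tray into the water purifier: set it in the sloping bay, feel for the slots, press it in against the spring, without forcing it, and turn it clockwise until it clicks home and stays locked when you let go. Then flip the purifier's clear cover shut over it. Leave the other things on the counter standing where they are.

Things in the scene. Friction and masses are not known exactly. Their poses are not given: they have to be found in the camera images.
- cartridge: The new filter cartridge, about 0.28 kg, standing on the steel tray (floor 3 mm, rim 18 mm above the counter): a white cylinder 55 mm across with a paper label, its foot chamfered over 8 mm to 45 mm across, a grey cap and grip bar on top; 103.5 mm tall. Origin: centre of the foot; z up the axis; x along the grip bar and through both lugs, y across the bar (a half turn about z changes nothing).
- cartridge_grip (a point): Middle of the cartridge's upright grey grip bar (60 mm long, 14 mm thick, 34 mm high), 86.5 mm above the foot. The bar stands on the grey cap, a disc 76 mm across and 8 mm thick whose underside is 61.5 mm above the foot.
- cartridge_lug (a point): Outer face of one of the cartridge's two bayonet lugs, which stick out of the cylinder below the two ends of the grip bar: 11 mm wide, 7 mm high (45 to 52 mm above the foot), reaching 35.5 mm from the axis.
- bay: Filter bay of the water purifier (white machine 275 mm deep, 180 wide, 195 high, fixed to the counter, its slope facing the robot). Origin: on the bay's axis at the top face of its round metal bayonet collar, 100 mm above the counter; z: the axis, out of the bay, leaning 30 degrees from vertical to the machine's front; x: up the slope to the cover's hinge; y: level, to the left as the robot sees it.
- bay_collar (a point): Same point as the bay's origin. Collar 93 mm across, 4 mm proud of the deck, bore 60 mm across, two opposite slots 15 mm wide reaching 38 mm from the axis. Seen looking in, the slots lie 45 degrees anticlockwise of the bay's x, give or take 20 as the collar was clamped (not measured: look, or lay the lugs on it and turn to and fro under light pressure until they drop 4 mm). The collar stays put.
- bay_valve (a point): Sprung valve in the bay, on its axis, 49 mm below the collar's top face: the cartridge's foot meets it there. (Lugs resting on the collar: foot at 45 mm.) It pushes back with 8 N at first, 0.7 N more per mm. With the foot deeper than 58 mm the lugs are under the collar's rim and can turn clockwise, looking into the bay; at 61.5 mm the cap meets the collar. Over 130 N breaks the purifier.
- bay_home (a point): Where the cartridge's origin lies when fully home: on the bay's axis, 55 mm below the collar's top face. 90 degrees clockwise of the slots the spring lifts the lugs into pockets 3 mm deep under the rim, with 3 degrees of play either way; the pockets' far sides are also the stop of the turn. Released short of them it stays at 58 mm, or the spring pushes it out to 49 mm.
- bay_wall (a point): Top inner edge, middle, of the wall at the upper end of the bay: 85 mm up the slope from the axis and 52 mm higher than the collar's top face (along the bay's z). Two side walls of the same height, 12 mm thick, stand with their inner faces 78 mm left and right of the axis; the front is open.
- cover (a joint): Angle by which the purifier's clear flip cover has been tipped, rad: 0 wide open, where it starts; 2.7 shut (on the side walls, parallel to the deck). A plate 163 mm from hinge to free edge, 172 mm wide, 5 mm thick. Its over-centre spring holds it at either stop: tipped beyond about 1.2 rad it springs shut by itself, short of that back open. About 2 N at the free edge moves it.
- cover_hinge (a point): Middle of the cover's hinge, which lies along the bay's y axis, at x = 91 mm, z = 54 mm in the bay's frame. At joint value q the plate runs from here along (cos(q + 0.44), 0, sin(q + 0.44)) in the bay's frame: wide open it stands about 55 degrees up from level, leaning away from the robot.
- cover_edge (a point): Middle of the white lip on the cover's free edge (14 mm along the cover, 12 mm thick, 176 mm long), 161 mm from the hinge.
- sediment_filter: Bystander on the tray beside the cartridge: white and grey filter 60 mm across and 100 mm high, without grip bar or lugs. Origin: centre of its underside.
- cotton_jar: Bystander: glass jar 60 mm across and 85 mm high. Origin: centre of its underside.
- rinse_cup: Bystander: white cup 60 mm across and 75 mm high, near the robot. Origin: centre of its underside.
- spray: Bystander: white bottle 68 mm across and 190 mm high. Origin: centre of its underside.
- water_bottle: Bystander: clear bottle 84 mm across and 200 mm high. Origin: centre of its underside.
- cassette: Bystander: flat steel instrument cassette 140 x 200 x 30 mm. Origin: centre of its underside.
Not all that is in view belongs to the job. What is shaped like the cartridge but green is not meant.

How it is judged (in metres and radians):
On the way, in this order (a step that is already met when the one before it is completed fails the run):
1. the cartridge is locked fully home in the bay (lugs lifted into their pockets) and let go (z of cartridge in the frame of bay between -0.0568 and -0.053 m and x of cartridge in the frame of bay between -0.005 and 0.005 m and y of cartridge in the frame of bay between -0.005 and 0.005 m and angle between the z axis of cartridge and the z axis of bay, either way round below 0.1 rad and contact force between cartridge and the fingers below 0.05 N), for 0.3 s.
2. the cover has sprung shut over it (value of joint cover above 2.64 rad), for 0.2 s.
At the end, for the whole second after the job is handed in: The cartridge is locked home in the bay by itself, untouched and at rest: its origin within 2 mm of 55 mm below the collar's top face along the bay's axis, within 5 mm of that axis, and aligned with it within 0.1 rad; the cover is shut (beyond 2.64 rad) and still (all of step 1 and value of joint cover above 2.64 rad and linear speed of cartridge below 0.02 m/s and velocity of joint cover below 0.1 rad/s).
It fails at once if a bystander is knocked over or shoved more than 50 mm (distance of any of sediment_filter, cotton_jar, rinse_cup, spray, water_bottle, cassette from where it was at the start of the episode above 0.05 m or angle between any of sediment_filter, cotton_jar, rinse_cup, spray, water_bottle, cassette's own z axis and vertical above 0.4 rad).
It fails at once if the cartridge is forced against the purifier with more than 130 N (contact force between cartridge and purifier above 130 N).
It also fails if it takes over 72 s, if anything falls off the work surface, if the arm or the gripper's body presses on something with over 40 N, if the wrist force passes 120 N, or if a joint passes its speed limit or range.

## Working session

There is one attempt and no reset: what is moved stays moved. The work goes in short steps, each a Python script; the robot and the scene stay as the last script left them, time stands still between calls to the robot, and variables do not carry over. Pictures are saved under pics/ and viewed, about 8 in all and at most 12, crops included, and the job is handed in when it is done.

```bash
ls; mkdir -p pics
python3 - <<'E'
from plant import manip
import cv2,numpy as np
for n in("scene","top"):
    d=manip.get_image(n); cv2.imwrite(f"pics/{n}0.png",d["color"]); np.savez(f"pics/{n}0.npz",**d)
    print(n,d["K"].tolist(),d["pose"].round(3).tolist(),[k for k in d])
o=manip.observe(); print(o["clock"],o["tool_rot"],o["ft_force"])
E
```

```text
pics
scene [[394.8023910189937, 0.0, 279.7847444906867], [0.0, 394.8023910189937, 208.75111787132764], [0.0, 0.0, 1.0]] [[-0.548, -0.716, 0.432, 1036.662], [0.836, -0.475, 0.274, 272.681], [0.009, 0.511, 0.859, 1203.038], [0.0, 0.0, 0.0, 1.0]] ['color', 'depth', 'K', 'pose']
top [[460.6771209292029, 0.0, 274.2073206759977], [0.0, 460.6771209292029, 218.68193257754155], [0.0, 0.0, 1.0]] [[-0.005, 0.992, -0.123, 389.415], [-1.0, -0.005, 0.003, -67.555], [0.002, 0.123, 0.992, 1522.053], [0.0, 0.0, 0.0, 1.0]] ['color', 'depth', 'K', 'pose']
0.1 [-6.66832861e-01 -3.06973421e+00  1.57201638e-03] [-0.90122576  0.64255692  0.15418672]
```

View pics/scene0.png

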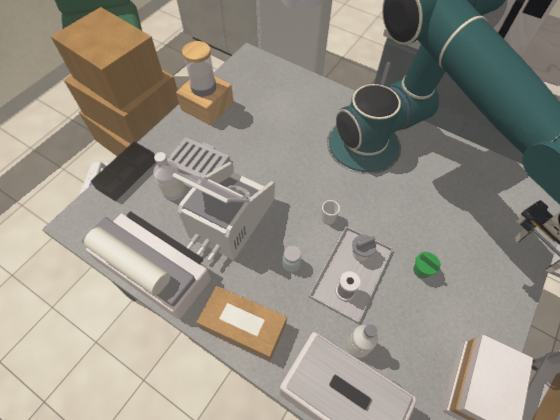

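View pics/top0.png

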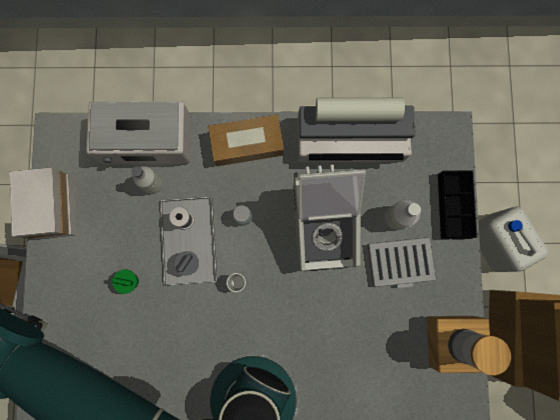

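The scene shows the tray with the cartridge, and the purifier facing the robot. There are three candidates in the top view: the grey cap with a bar at (182,264), the white filter at (179,217) which has no bar, and the green look-alike at (124,281). The grey one with the grip bar fits the description. I'll enlarge it and the bay at (327,236).

Run:
```python
import cv2,numpy as np
d=np.load("pics/top0.npz"); c=d["color"]
a=cv2.resize(c[230:300,150:220],None,fx=5.6,fy=5.6,interpolation=cv2.INTER_CUBIC)
b=cv2.resize(c[205:275,292:362],None,fx=5.6,fy=5.6,interpolation=cv2.INTER_CUBIC)
cv2.imwrite("pics/crop1.png",np.hstack([a,b]))
Z=d["depth"];K=d["K"];P=d["pose"]
v,u=np.mgrid[:420,:560]
X=np.stack([(u-K[0,2])/K[0,0]*Z,-(v-K[1,2])/K[1,1]*Z,-Z,np.ones_like(Z)],-1)@P.T
np.save("pics/topX.npy",X)
def box(n,r0,r1,c0,c1,z0,z1):
    R=X[r0:r1,c0:c1]; m=(R[...,2]>z0)&(R[...,2]<z1)
    p=R[m][:,:3]; print(n,len(p),p.mean(0).round(1),p.min(0).round(0),p.max(0).round(0))
    return p
p=box("bar",240,290,160,215,95,115)
q=p[:,:2].astype(np.float32); print(cv2.minAreaRect(q))
box("sed",200,235,160,200,85,115); box("cup",270,295,220,250,50,90); box("jar",200,230,228,255,50,100)
box("tray",195,290,158,218,10,30)
# side walls' top: machine
p=box("mach",170,275,290,365,60,250)
for rr in range(205,276,6): print(rr,X[rr,296:362:6,2].round(0).tolist())
```

```text
bar 95 [431.7 203.4 105.8] [406. 185.  96.] [457. 223. 114.]
((432.2850341796875, 204.40394592285156), (15.132651329040527, 58.33444595336914), 57.67146682739258)
sed 298 [574.8 223.1 103.4] [547. 194.  89.] [604. 253. 112.]
cup 114 [370.2  51.7  70.9] [343.  20.  50.] [399.  77.  83.]
jar 275 [582.9  29.7  80.3] [557.   3.  50.] [612.  60.  92.]
tray 492 [516.5 213.4  16.2] [361. 117.  10.] [654. 303.  28.]
mach 3731 [ 531.9 -232.6  141.9] [ 404. -333.   60.] [ 728. -133.  250.]
205 [119.0, 245.0, 245.0, 240.0, 234.0, 235.0, 238.0, 229.0, 234.0, 231.0, 228.0]
211 [93.0, 224.0, 221.0, 222.0, 217.0, 219.0, 210.0, 214.0, 210.0, 209.0, 209.0]
217 [60.0, 203.0, 202.0, 197.0, 200.0, 199.0, 201.0, 195.0, 126.0, 128.0, 187.0]
223 [33.0, 185.0, 117.0, 122.0, 120.0, 119.0, 125.0, 117.0, 117.0, 113.0, 179.0]
229 [5.0, 175.0, 114.0, 114.0, 61.0, 56.0, 37.0, 115.0, 103.0, 107.0, 166.0]
235 [-2.0, 163.0, 107.0, 109.0, 23.0, 52.0, 45.0, 103.0, 93.0, 98.0, 1522.0]
241 [2.0, 156.0, 88.0, 93.0, 72.0, 63.0, 71.0, 92.0, 86.0, 88.0, 148.0]
247 [-6.0, 142.0, 80.0, 78.0, 84.0, 87.0, 81.0, 78.0, 69.0, 76.0, 140.0]
253 [-0.0, 132.0, 73.0, 69.0, 66.0, 69.0, 61.0, 64.0, 61.0, 62.0, 118.0]
259 [-4.0, 123.0, 59.0, 60.0, 60.0, -1.0, 9.0, 5.0, 3.0, 54.0, 116.0]
265 [1.0, 110.0, 57.0, 56.0, 53.0, 53.0, 50.0, 51.0, 56.0, 47.0, 107.0]
271 [4.0, 89.0, 4.0, 4.0, 1.0, 5.0, 1.0, 4.0, 1.0, -2.0, -1.0]
```

View pics/crop1.png

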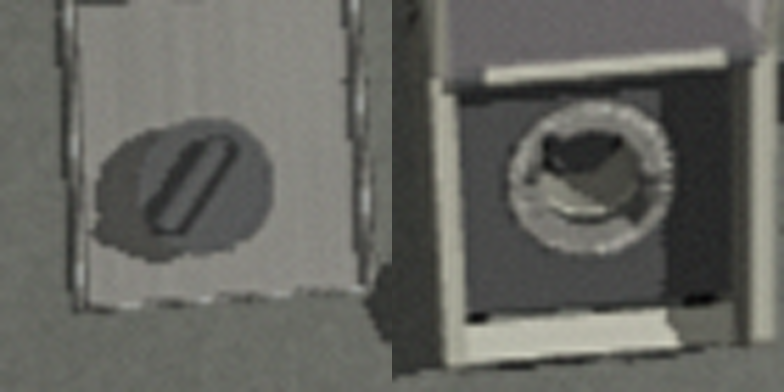

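The left crop confirms the cartridge: grey cap with a bar running from lower left to upper right. In the right crop the collar's centre is near (591,177), with the slots at upper left (550,145) and lower right (637,210). Next I'll fit the bay frame and take wrist views of both.

```bash
cat > h.py <<'E'
from plant import manip
import cv2,numpy as np
from scipy.spatial.transform import Rotation as R
def cloud(d):
    Z=d["depth"];K=d["K"]; v,u=np.mgrid[:Z.shape[0],:Z.shape[1]]
    return (np.stack([(u-K[0,2])/K[0,0]*Z,-(v-K[1,2])/K[1,1]*Z,-Z,np.ones_like(Z)],-1)@d["pose"].T)[...,:3]
def rot(z,y):  # tool rotation with z along fingers, y jaw direction
    z=np.array(z,float)/np.linalg.norm(z); y=np.array(y,float); y-=z*(y@z); y/=np.linalg.norm(y)
    return R.from_matrix(np.stack([np.cross(y,z),y,z],1))
def tcp(grasp,Rt,off=167): return np.array(grasp)-off*Rt.as_matrix()[:,2]
def bayR(yaw): # columns = bay x,y,z in world
    return (R.from_euler("z",yaw)*R.from_euler("y",-30,degrees=True)).as_matrix()
def snap(n,name):
    d=manip.get_image(n); cv2.imwrite(f"pics/{name}.png",d["color"]); np.savez(f"pics/{name}.npz",**d); return d
E
python3 - <<'E'
from h import *
d=dict(np.load("pics/top0.npz")); X=cloud(d)
pts=np.concatenate([X[225:254,307:313].reshape(-1,3),X[250:257,310:345].reshape(-1,3),X[225:254,342:352].reshape(-1,3)])
from numpy.linalg import lstsq
m=np.ones(len(pts),bool)
for _ in range(5):
    s=lstsq(np.c_[pts[m][:,:2],np.ones(m.sum())],pts[m][:,2],rcond=None)[0]
    r=pts[:,2]-np.c_[pts[:,:2],np.ones(len(pts))]@s; m=abs(r)<6
print("deck",s,m.sum(),"yaw",np.degrees(np.arctan2(s[1],s[0])),"tilt",np.degrees(np.arctan(np.hypot(*s[:2]))))
# collar centre: ray at pixel intersect z=100
K=d["K"];P=d["pose"]
ray=P[:3,:3]@np.array([(327.5-K[0,2])/K[0,0],-(236.6-K[1,2])/K[1,1],-1]); t=(100-P[2,3])/ray[2]
b=P[:3,3]+t*ray; print("bay",b)
B=bayR(0)
for phi in (45,-45,135,-135):
    for sgn in(1,-1):
        y=B@[-np.sin(np.radians(phi)),np.cos(np.radians(phi)),0]*sgn
        Rt=rot(-B[:,2],y)
        for h in (120,45,31):
            q=manip.inverse_kinematics(tcp(b+B[:,2]*h,Rt),Rt.as_rotvec()); print(phi,sgn,h,None if q is None else np.round(q,2))
E
```

```text
deck [ 5.59797790e-01  5.85578990e-02 -1.74659716e+02] 654 yaw 5.971732426352758 tilt 29.373080295248286
bay [ 509.17902692 -236.35745166  100.        ]
45 1 120 None
45 1 45 None
45 1 31 None
45 -1 120 [-0.72 -0.53  2.11  0.36  1.18 -0.01]
45 -1 45 [-0.66 -0.41  2.13  0.37  1.02 -0.01]
45 -1 31 [-0.65 -0.38  2.14  0.37  0.99 -0.01]
-45 1 120 [-0.72 -0.53  2.11  0.36  1.18 -1.58]
-45 1 45 [-0.66 -0.41  2.13  0.37  1.02 -1.58]
-45 1 31 [-0.65 -0.38  2.14  0.37  0.99 -1.58]
-45 -1 120 [-0.72 -0.53  2.11  0.36  1.18  1.56]
-45 -1 45 [-0.66 -0.41  2.13  0.37  1.02  1.56]
-45 -1 31 [-0.65 -0.38  2.14  0.37  0.99  1.56]
135 1 120 [-0.72 -0.53  2.11  0.36  1.18  1.56]
135 1 45 [-0.66 -0.41  2.13  0.37  1.02  1.56]
135 1 31 [-0.65 -0.38  2.14  0.37  0.99  1.56]
135 -1 120 [-0.72 -0.53  2.11  0.36  1.18 -1.58]
135 -1 45 [-0.66 -0.41  2.13  0.37  1.02 -1.58]
135 -1 31 [-0.65 -0.38  2.14  0.37  0.99 -1.58]
-135 1 120 [-0.72 -0.53  2.11  0.36  1.18 -0.01]
-135 1 45 [-0.66 -0.41  2.13  0.37  1.02 -0.01]
-135 1 31 [-0.65 -0.38  2.14  0.37  0.99 -0.01]
-135 -1 120 None
-135 -1 45 None
-135 -1 31 None
```

Run:
```python
from h import *
a=np.radians(57.7)
Rt=rot([0,0,-1],[np.cos(a),np.sin(a),0]); 
best=None
for s in(1,-1):
    Rt=rot([0,0,-1],[s*np.cos(a),s*np.sin(a),0]); q=manip.inverse_kinematics([432,204,400],Rt.as_rotvec()); print(s,None if q is None else np.round(q,2))
    if q is not None and (best is None or abs(q[5])<abs(best[1][5])): best=(Rt,q)
B=bayR(np.radians(6)); b=np.array([509,-236,100.])
y=-B@[-np.sin(np.pi/4),np.cos(np.pi/4),0]; Rb=rot(-B[:,2],y)
qb=None
for h in(230,200,170,140):
    qb=manip.inverse_kinematics(tcp(b+B[:,2]*h,Rb),Rb.as_rotvec()); print(h,qb)
    if qb is not None: break
manip.move_ptp(tcp(b+B[:,2]*h,Rb),Rb.as_rotvec()); snap("wrist","wb")
manip.move_ptp([432,204,400],best[0].as_rotvec()); d=snap("wrist","wc")
print(manip.observe()["clock"])
cv2.imwrite("pics/w2.png",np.hstack([cv2.imread("pics/wb.png"),cv2.imread("pics/wc.png")])[:, :] if 0 else cv2.resize(np.hstack([cv2.imread("pics/wb.png"),cv2.imread("pics/wc.png")]),(800,300)))
```

```text
1 [ 0.39 -0.32  1.86 -0.    1.61 -0.62]
-1 [ 0.39 -0.32  1.86 -0.    1.61  2.52]
230 [-0.87276319 -0.60253382  1.99784503  0.43099399  1.44640941 -0.18077403]
5.075
```

View pics/w2.png

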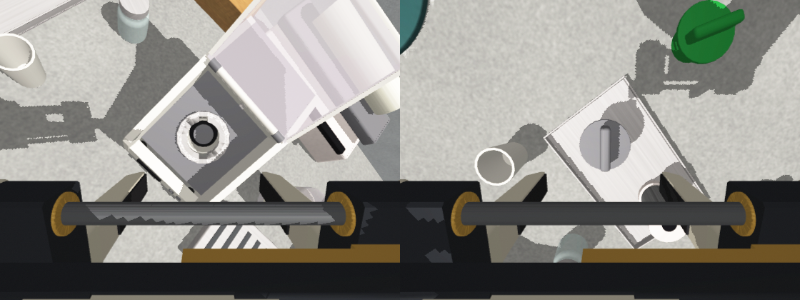

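The wrist views show the bay collar at about (204,133) on the left half with its slots visible, and the cartridge bar at (604,148) on the right half. I'll rectify the collar plane and measure the bar.

Run:
```python
from h import *
d=dict(np.load("pics/wc.npz")); X=cloud(d)
m=(X[...,2]>98)&(X[...,2]<116)&(abs(X[...,0]-432)<45)&(abs(X[...,1]-204)<45)
p=X[m]; print("bar",len(p),p.mean(0),cv2.minAreaRect(p[:,:2].astype(np.float32)))
c,s=p[:,:2].mean(0),np.linalg.svd(p[:,:2]-p[:,:2].mean(0),full_matrices=False)[2][0]; print("pca ang",np.degrees(np.arctan2(s[1],s[0])))
m=(X[...,2]>60)&(X[...,2]<90)&(np.hypot(X[...,0]-432,X[...,1]-204)<45); e=cv2.minEnclosingCircle(X[m][:,:2].astype(np.float32)); print("cap",e,np.median(X[m][:,2]))
d=dict(np.load("pics/wb.npz")); X=cloud(d)
# deck plane
b=np.array([509,-236,100.]);B=bayR(np.radians(6))
L=(X-b)@B
m=(abs(L[...,2]+4)<10)&(abs(L[...,0])<75)&(abs(L[...,1])<70)&(np.hypot(L[...,0],L[...,1])>52)
p=X[m]
for _ in range(4):
    cc=p.mean(0); n=np.linalg.svd(p-cc,full_matrices=False)[2][2]; n*=np.sign(n[2]); p=p[abs((p-cc)@n)<3]
print("deck n",n,len(p),"yaw",np.degrees(np.arctan2(-n[1],-n[0])),"tilt",np.degrees(np.arccos(n[2])),"collar z at b:",4-(b-cc)@n, ((b-cc)@n))
# wall inner faces (tops): points z in 40..60
m=(abs(L[...,2]-52)<6)&(abs(L[...,0])<75)&(abs(L[...,1])<105)&(abs(L[...,1])>60)
for sg in(1,-1):
    q=L[m&(L[...,1]*sg>0)]; f=np.polyfit(q[:,0],q[:,1],1); print("wall",sg,len(q),f,q[:,1].min(),q[:,1].max(),q[:,2].mean())
# rectify z=0 plane of bay
K=d["K"];P=d["pose"]; S=5; N=600
src=[];dst=[]
for x,y in((50,50),(50,-50),(-50,50),(-50,-50)):
    w=P[:3,:3].T@(b+B@[x,y,0]-P[:3,3]); src.append([K[0,0]*w[0]/-w[2]+K[0,2],-K[1,1]*w[1]/-w[2]+K[1,2]]); dst.append([300-S*y,300-S*x])
H=cv2.getPerspectiveTransform(np.float32(src),np.float32(dst))
im=cv2.warpPerspective(d["color"],H,(N,N),flags=cv2.INTER_CUBIC)
for r in(30,46.5): cv2.circle(im,(300,300),int(S*r),(0,255,0),1)
cv2.imwrite("pics/rect.png",im)
```

```text
bar 907 [431.79924679 208.53656666 105.42465965] ((432.3677673339844, 208.0315704345703), (13.587136268615723, 58.327064514160156), 58.0545539855957)
pca ang -32.35641420119973
cap ((433.20050048828125, 207.8638153076172), 37.95638656616211) 72.21447756361002
deck n [-0.49910182 -0.03792212  0.86571317] 7465 yaw 4.34502646170694 tilt 30.03576042890445 collar z at b: -1.1225112937387571 5.122511293738757
wall 1 1690 [-2.36460307e-02  8.66074284e+01] 78.88965206219468 94.47140414871697 49.52546841127734
wall -1 1341 [-2.94398328e-02 -8.02017051e+01] -89.17524545970956 -73.46285973275798 51.572272259535964
```

View pics/rect.png

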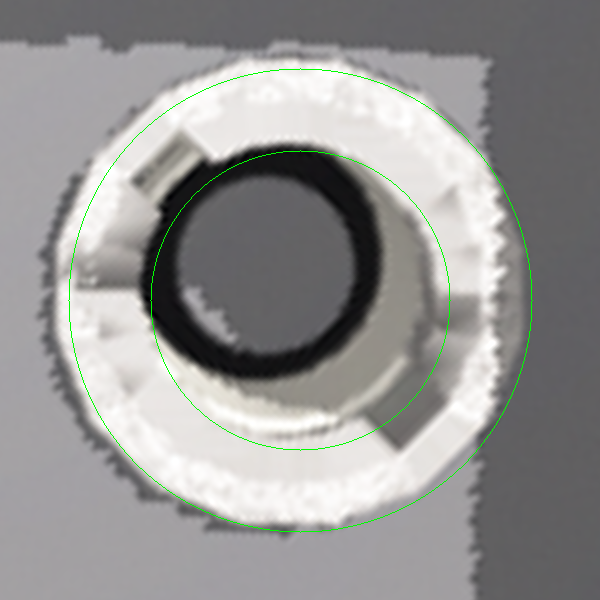

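In the rectified view (5 px/mm) the collar is centred at (290,293), 2 mm left of and 1.4 mm above my guess. The slot mouths are at (158,155) and (423,428), which puts them about 45.7° anticlockwise with a machine yaw of 4.4°. Now I'll grasp, lift and go above the bay.

```bash
cat >> h.py <<'E'
b=np.array([510,-234,100.4]); B=bayR(np.radians(4.4))
def pose(foot_h,phi,dx=0,dy=0,g=90.5):  # held cartridge: foot height above collar, bar angle deg
    p=np.radians(phi); Rt=rot(-B[:,2],-B@[-np.sin(p),np.cos(p),0])
    return tcp(b+B@[dx,dy,foot_h+g],Rt),Rt.as_rotvec()
def st(): 
    o=manip.observe(); R_=R.from_rotvec(o["tool_rot"]).as_matrix(); g=np.array(o["tool_pos"])+R_[:,2]*167
    y=-B.T@R_[:,1]
    print("t%.1f"%o["clock"],"foot",((B.T@(g-b))-[0,0,90.5]).round(1),"phi",round(np.degrees(np.arctan2(-y[0],y[1])),1),"Fbay",(B.T@o["ft_force"]).round(1),"Mbay",(B.T@o["torque"]).round(2),"gap",round(o["finger_gap"],1)); return o
E
python3 - <<'E'
from h import *
a=np.radians(57.9); Rt=rot([0,0,-1],[np.cos(a),np.sin(a),0]); r=Rt.as_rotvec(); c=[432.3,208.1]
manip.move_linear([*c,93.5+167+25],r,feed=150)
print(manip.move_linear([*c,93.5+167],feed=50,until_force=8))
manip.grab(40); st()
manip.move_linear([*c,400],feed=150); st()
manip.move_ptp(*pose(90,45.7)); manip.wait(.3); st()
snap("wrist","wh"); d=snap("top","th")
cv2.imwrite("pics/th_w.png",cv2.resize(np.hstack([cv2.imread("pics/wh.png"),cv2.resize(d["color"][150:290,140:370],(690,420))]),(800,269)))
E
```

```text
False
t7.8 foot [-41.4 446.7 -74.8] phi 147.4 Fbay [-1.   0.2 -2.5] Mbay [ 0.01 -0.    0.  ] gap 13.8
t8.9 foot [ 27.7 446.7  45.3] phi 147.4 Fbay [-1.2 -0.4 -1.7] Mbay [ 0.02  0.04 -0.07] gap 13.9
t11.0 foot [ 0.2  0.3 89.8] phi 45.7 Fbay [-1.7  0.5 -1.6] Mbay [-0.04  0.55  0.01] gap 13.8
```

View pics/th_w.png

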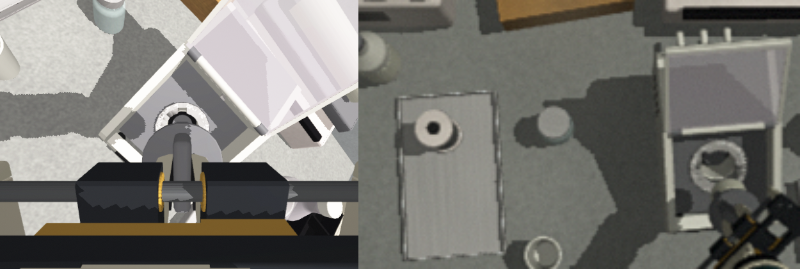

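The cartridge is held in line with the bar over the bay, and the bystanders are untouched. I'll lower it gently.

Run:
```python
from h import *
manip.move_linear(pose(8,45.7)[0],feed=120); st()
for h in(-20,-35,-52):
    r=manip.move_linear(pose(h,45.7)[0],feed=30,until_force=8); print(h,r); st()
    if r: break
```

```text
t11.9 foot [ 0.4 -0.2  8.6] phi 45.7 Fbay [-1.8 -0.2 -2.9] Mbay [-0.04  0.55  0.06] gap 13.9
-20 False
t13.0 foot [  0.1  -0.  -19.8] phi 45.7 Fbay [-0.7  0.5 -1.9] Mbay [-0.04  0.59 -0.01] gap 13.9
-35 False
t13.6 foot [  0.    0.  -35.1] phi 45.7 Fbay [-0.3 -0.1 -1.3] Mbay [-0.07  0.55  0.02] gap 13.9
-52 True
t14.2 foot [ -0.1  -0.  -52.2] phi 45.7 Fbay [-0.4  0.6  7.7] Mbay [-0.04  0.4   0.03] gap 13.9
```

The lugs dropped straight into the slots: the foot is 52 mm deep with only valve spring force. Now press and turn.

Run:
```python
from h import *
print(manip.move_linear(pose(-60,45.7)[0],feed=20,until_force=20)); st()
for phi in(25,5,-15,-30,-40,-44):
    r=manip.move_linear(*pose(-60,phi),feed=40,until_force=25); print(phi,r); o=st()
    if r: break
```

```text
False
t14.7 foot [  0.1  -0.1 -59.5] phi 45.7 Fbay [-3.5  1.6 12.5] Mbay [0.27 1.26 0.05] gap 13.7
25 False
t15.2 foot [  0.9  -0.5 -59.2] phi 25.0 Fbay [-0.4 -1.  12.4] Mbay [-0.06  0.7  -0.07] gap 14.0
5 False
t15.7 foot [  0.9  -0.5 -59.2] phi 5.0 Fbay [-0.7 -0.8 11.9] Mbay [-0.06  0.63 -0.13] gap 13.9
-15 False
t16.2 foot [  1.   -0.6 -59.1] phi -15.0 Fbay [-0.8 -1.1 12. ] Mbay [-0.04  0.73 -0.11] gap 13.8
-30 False
t16.6 foot [  1.   -0.5 -59.1] phi -30.0 Fbay [-1.4 -0.8 10.9] Mbay [ 0.    0.68 -0.14] gap 14.3
-40 False
t17.0 foot [  0.9  -0.5 -59.2] phi -40.0 Fbay [-0.6 -0.2 11.7] Mbay [ 0.02  0.71 -0.07] gap 13.7
-44 False
t17.2 foot [  0.9  -0.5 -59.2] phi -44.0 Fbay [-1.   0.5 12.3] Mbay [-0.01  0.61 -0.09] gap 13.6
```

Run:
```python
from h import *
for phi in(-46,-47.5,-49,-50.5,-52):
    manip.move_linear(*pose(-60,phi),feed=20); manip.wait(.1); o=st()
    if abs((B.T@o["torque"])[2]+.1)>.5: break
```

```text
t17.6 foot [  0.9  -0.6 -59.2] phi -46.0 Fbay [-1.9 -1.1 12.4] Mbay [-0.06  0.75  0.12] gap 13.6
t17.9 foot [  0.5  -0.8 -59.2] phi -47.4 Fbay [-6.2 -4.5 14.2] Mbay [-0.49  1.4   0.31] gap 14.0
t18.3 foot [  0.2  -1.  -59.2] phi -48.9 Fbay [-7.5 -5.1 15.4] Mbay [-0.84  1.88  0.53] gap 14.1
```

The stop was felt at about −46.5°. I'll ease back slightly, let the spring lift it into the pockets, test that, and release.

Run:
```python
from h import *
manip.move_linear(*pose(-60,-46),feed=20); st()
for h in(-58,-57,-56,-55.5): manip.move_linear(pose(h,-46)[0],feed=20); manip.wait(.1); st()
manip.move_linear(*pose(-55.5,-42),feed=20); manip.wait(.1); st()   # untwist test: should meet pocket side
manip.move_linear(*pose(-55.5,-39),feed=20); manip.wait(.1); st()
```

```text
t18.5 foot [  0.5  -0.8 -59.3] phi -45.9 Fbay [-4.  -2.7 12.1] Mbay [-0.57  1.34  0.06] gap 13.5
t18.9 foot [  0.5  -0.7 -57.3] phi -46.0 Fbay [-3.7 -2.5 10.7] Mbay [-0.62  1.27  0.03] gap 14.0
t19.2 foot [  0.4  -0.7 -56.4] phi -46.0 Fbay [-4.  -2.9 10.8] Mbay [-0.65  1.23  0.08] gap 13.2
t19.6 foot [  0.4  -0.7 -55.5] phi -46.0 Fbay [-2.9 -2.7  9.6] Mbay [-0.67  1.09 -0.03] gap 14.1
t19.9 foot [  0.4  -0.7 -55.3] phi -46.0 Fbay [ 0.6 -5.5 -0.5] Mbay [-1.04  0.48  0.06] gap 13.3
t20.3 foot [  0.3  -0.3 -55.3] phi -42.1 Fbay [ 0.1 -5.   1.9] Mbay [-0.87  0.44  0.01] gap 14.3
t20.6 foot [ -0.1  -0.6 -55.4] phi -39.1 Fbay [-2.4 -8.   3.7] Mbay [-1.38  0.91 -0.56] gap 13.7
```

Run:
```python
from h import *
manip.move_linear(*pose(-55.5,-43),feed=20); st()
manip.ungrasp(); st(); manip.wait(.2)
manip.move_linear(pose(110,-43)[0],feed=150); manip.wait(.2); st()
d=snap("wrist","wr"); X=cloud(d)
L=(X-b)@B
m=(np.hypot(L[...,0],L[...,1])<45)&(L[...,2]>40)&(L[...,2]<60); p=L[m]
print("bar top",len(p),p.mean(0),np.median(p[:,2]))
m=(np.hypot(L[...,0],L[...,1])<42)&(L[...,2]>5)&(L[...,2]<28); q=L[m]; print("cap",np.median(q[:,2]),cv2.minEnclosingCircle(q[:,:2].astype(np.float32)))
```

```text
t20.9 foot [  0.   -0.2 -55.4] phi -43.1 Fbay [-1.3 -3.5  4.6] Mbay [-0.79  0.89 -0.14] gap 14.0
t22.2 foot [ -0.   -0.  -55.5] phi -43.0 Fbay [ 0.1  0.  -0.4] Mbay [ 0.05  0.37 -0.06] gap 92.9
t23.8 foot [ -0.2   0.2 109.4] phi -43.0 Fbay [0.5 0.2 0.2] Mbay [ 0.06  0.38 -0.01] gap 92.7
bar top 778 [ 1.30839756  0.22547706 46.72079215] 46.98592954766477
cap 13.561607382692134 ((0.47594231367111206, 1.0326954126358032), 38.017578125)
```

View pics/wr.png

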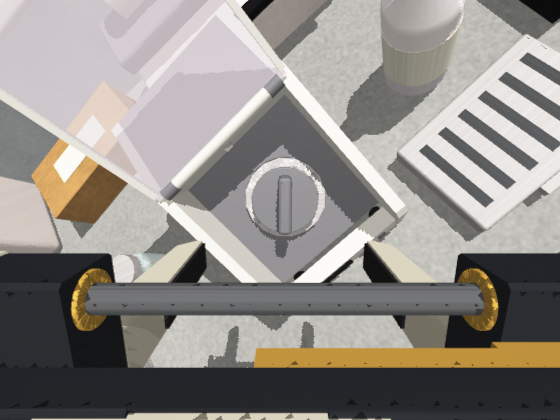

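Bar top at +47 and cap top at +13.6 match the locked position (48.5 and 14.5, less my ~1 mm frame offset) and not 58 mm deep. The picture shows the cartridge in line, with the bar at (285,205) and the fingers clear. Next is the cover: I'll go behind its edge and pull it towards the robot.

Run:
```python
from h import *
X=cloud(dict(np.load("pics/top0.npz")))
m=(abs(X[...,1]+235)<110)&(X[...,0]>660)&(X[...,0]<850); print("max z behind",np.percentile(X[m][:,2],[50,90,99]))
m=(X[...,2]>290)&(X[...,2]<345)&(abs(X[...,1]+235)<110)&(X[...,0]<760)&(X[...,0]>540); p=X[m]; print("edge",len(p),p.min(0),p.max(0))
yc=-228; r=rot([0,0,-1],[0,-1,0]).as_rotvec()
for x,z in((520,570),(705,570),(705,486),(450,486)):
    for rr in(r,rot([0,0,-1],[0,1,0]).as_rotvec()):
        q=manip.inverse_kinematics([x,yc,z],rr); print(x,z,None if q is None else np.round(q,2))
```

```text
max z behind [ 91.07563817 136.84887487 329.23322355]
edge 1083 [ 614.91960559 -315.60284541  290.06826166] [ 670.13102593 -137.1257008   335.8499209 ]
520 570 [-0.46 -0.11  1.41 -0.    1.85  1.11]
520 570 [-0.46 -0.11  1.41  0.    1.85 -2.03]
705 570 [-0.35  0.27  1.   -0.    1.87  1.22]
705 570 [-0.35  0.27  1.    0.    1.87 -1.92]
705 486 [-0.35  0.25  1.16 -0.    1.73  1.22]
705 486 [-0.35  0.25  1.16  0.    1.73 -1.92]
450 486 [-0.52 -0.27  1.67 -0.    1.74  1.05]
450 486 [-0.52 -0.27  1.67  0.    1.74 -2.09]
```

Run:
```python
from h import *
yc=-228; r=rot([0,0,-1],[0,-1,0]).as_rotvec()
manip.grab(5)
o=manip.observe(); p=np.array(o["tool_pos"]); manip.move_linear([p[0],p[1],570],feed=200)
manip.move_ptp([520,yc,575],r)
manip.move_linear([708,yc,575],feed=200)
print(manip.move_linear([708,yc,486],feed=120,until_force=12))
for x in(640,580,520,460):
    h=manip.move_linear([x,yc,486],feed=100,until_force=20); print(x,h,manip.observe()["ft_force"].round(1) if hasattr(manip.observe()["ft_force"],"round") else manip.observe()["ft_force"])
    if h: break
manip.wait(.8); print(manip.observe()["clock"])
snap("top","tc"); d=snap("scene","sc")
cv2.imwrite("pics/end.png",np.hstack([cv2.resize(cv2.imread("pics/tc.png")[150:300,110:460],(466,200)),cv2.resize(d["color"][140:280,160:394],(334,200))]))
```

```text
False
640 False [4.  0.2 1.5]
580 False [2.5 0.3 1.3]
520 False [0.5 0.2 1.1]
460 False [-0.7 -0.1 -0.3]
32.8417
```

View pics/end.png

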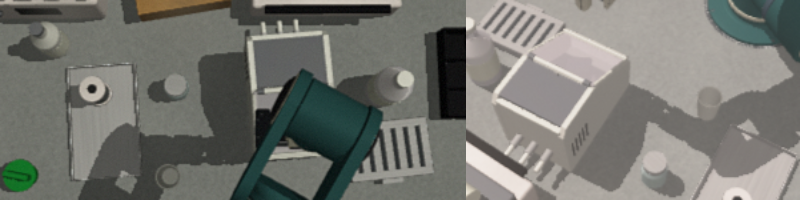

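The cover seems to be lying on the slope, and the bystanders are standing. I'll withdraw and check it in depth.

Run:
```python
from h import *
manip.move_linear([460,-228,560],feed=200)
manip.move_ptp([420,60,520],rot([0,0,-1],[0,-1,0]).as_rotvec()); manip.wait(.2)
d=snap("top","tf"); X=cloud(d); L=(X-b)@B
for x in(80,40,0,-40,-60,-68,-80): 
    m=(abs(L[...,0]-x)<4)&(abs(L[...,1])<60)&(L[...,2]>-30); print(x,m.sum(),np.median(L[m][:,2]).round(1))
print(manip.observe()["clock"])
cv2.imwrite("pics/fin.png",cv2.resize(d["color"][150:300,270:400],(520,600),interpolation=cv2.INTER_CUBIC))
```

```text
80 104 58.0
40 99 57.8
0 93 57.7
-40 95 57.7
-60 113 58.9
-68 110 64.4
-80 5 62.2
34.8333
```

View pics/fin.png

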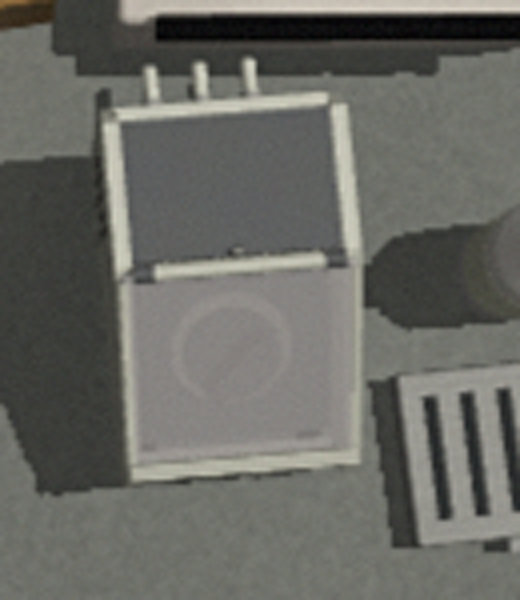

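The cover lies shut and parallel to the deck: depth is constant at about 58 mm from x = −40 to 80. The locked cartridge shows through it at (232,350). Handing in.

```bash
python3 -c "
from plant import manip
print(manip.hand_in())"
```

```text
the job is handed in; nothing more can be done
None
```

The filter cartridge is locked home in the purifier and the cover is shut over it. I handed the job in at about 35 s of the 72 s allowed; no verdict was reported.

**Fitting:** I grasped the cartridge by its grip bar and lowered it into the bay. The lugs went straight into the slots, so no searching was needed. I pressed to about 59 mm deep with about 15 N at the most, then turned it clockwise until I felt the stop.

**Lock check:** Easing off, the push on the tool fell to about zero at 55.3 mm deep. Turning back met the side of the pocket. After I let go, the bar top and cap sat within about 1.5 mm of the locked position.

**Cover:** I pulled it over from behind with about 4 N and it sprang shut. Depth readings show it lying parallel to the deck, 58 mm above the collar.

**Disagreements:** The cameras differed by about 2–4 mm sideways. My collar height was also about 1 mm off, and I allowed for that in the lock check. I checked the bystanders only by eye: those in the pictures (sediment filter, jar, cup, spray, water bottle) were standing in place. The cassette was only partly in the last wide view, but the arm did not go near it.

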